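Bleed the hydraulic hand pump

TASK

Bleed the air from the hydraulic hand pump on the bench: lift the loose filler cap off its tank and set it down gently, knob upwards, in the round parts dish, without dropping it. Then work the pump's hand lever through at least three full strokes, each right down to the bottom stop and fully back up, easing it up every time rather than letting it fly back. Finish with the cap still in the dish and the lever up, and leave everything else on the bench where it is.

Things in the scene. Friction and masses are not known exactly. Their poses are not given: they have to be found in the camera images.
- pump: Hydraulic hand pump bolted down: base plate 150 x 250 mm, grey tank 110 (pump x) x 160 (pump y) x 90 mm high, at the pump's -y end a dark head with two clevis cheeks 148 mm high that hold the lever's pivot. Origin on the bench, 75 mm towards -y from the tank's centre; z up. The lever points along pump -y; the filler neck is at pump (0, 0.100).
- neck_top (a point): Centre of the top of the filler neck, a stub 42 mm across and 16 mm high on the tank's top (106 mm above the bench), under the cap. Axes as the pump's.
- cap: Loose aluminium filler cap: hollow disc 64 mm across, 23 mm high, open below, 54 mm wide inside, with a round black knob on top, 30 mm across, from 28 to 52 mm above the underside. It rests on the tank top, its skirt around the neck, and lifts straight off. Origin at the centre of its underside, z up through the knob. 70 to 170 g.
- cap_knob (a point): Centre of the cap's knob, 42 mm above the cap's underside, where to grip it.
- dish: Loose round steel parts dish, 150 mm across the rim, 24 mm high, inner floor 4 mm above its underside and about 126 mm across. Empty. Origin at the centre of its underside, z up. It stands left or right of the pump; the bucket stands on the other side.
- lever (a joint): Pump lever angle in rad: 0 = up against the upper stop (lever slopes 0.5 rad above level), grows as it is pushed down, 0.80 = lower stop (0.3 rad below level). A spring returns it to 0; pushing it fully down takes about 12 N at the grip.
- lever_pivot (a point): Pivot of the lever, 130 mm above the bench. Fixed. The hinge runs along this point's x axis (the pump's x); turning positively about it pushes the lever down.
- lever_grip (a point): Middle of the lever's black rubber hand grip, on its axis, 180 mm from the pivot; moves with the lever. The grip is a round bar 28 mm thick, from 120 to 225 mm from the pivot, with a 36 mm end flange. At joint 0 its middle is 216 mm above the bench, at 0.80 it is 77 mm above it.
- bucket: Bystander: blue plastic bucket of clothespins, 150 mm across, 130 mm high (pegs to 140 mm). Origin at the centre of its underside.
- hoof_pick: Bystander: steel hoof pick, 200 mm long, 12 mm thick, lying flat on the bench near the lever. Origin about mid-length.
- hanger_hook: Bystander: yellow plastic hanger hook, about 170 mm long, 12 mm thick, lying flat beyond the pump. Origin at the middle of its plate.
- bottle: Bystander: white plastic bottle 76 mm across, 210 mm high. Origin at the centre of its underside.
- jar: Bystander: glass jar with a steel lid, 80 mm across, 100 mm high. Origin at the centre of its underside.
- brush: Bystander: hand brush with a wooden handle, lying flat near the robot. Origin at its underside.
Mind the look-alikes: they are no part of the job. Leave any orange or red look-alike of the cap alone.

How it is judged:
By the outcome, as a careful person would: the job done as asked, in the order asked, and still so for the second after the job is handed in, with the robot touching nothing.
It also fails if it takes over 64 s, if anything falls off the work surface, if the arm or the gripper's body presses on something with over 40 N, if the wrist force passes 120 N, or if a joint passes its speed limit or range.

ROBOT

A 6-joint arm with a two-finger parallel gripper is mounted at the origin on the work surface. World frame = base frame: x ahead of the robot, y to its left, z up, the work surface at z = 0. Lengths are in m, angles in rad, forces in N, time in s.
With the tool pointing down it reaches from about 0.375 to 0.9 m from the base axis. Payload 3.1 kg.
Tool frame: the origin (TCP) lies at the very end of the fingers, on their centre line; the grasp point (between the pads) lies 19 mm behind it; z points along the fingers, y is the line along which they close (so a half turn about z gives the same grasp; the last joint's range is limited). The gripper opens to 85 mm and grips with 20 to 120 N. Pads are 22 mm wide; open, the fingers measure 114 mm over their backs; the gripper's body (76 mm by 85 mm) begins 54 mm behind the grasp point. The pads swing forward as they close: fully open they stand 13 mm farther back than shut.
Start: joints at [0.948, 0.527, 1.433, -0, 1.181, -0.178], TCP at [0.269, 0.564, 0.231] pointing down, gripper open.
Joint ranges: [-3.08, 3.08], [-0.75, 2.2], [0.22, 2.44], [-1.43, 4.57], [0, 2.65], [-2.85, 2.85]. Speed limits (rad/s): [2.79, 2.79, 3.14, 3.14, 3.14, 3.14].

INTERFACE

Orientations are given as [roll, pitch, yaw] about the fixed x, y, z axes, in that order (R = Rz(yaw) Ry(pitch) Rx(roll)).
In Python, from rig import r gives the robot as it stands.
- The arm moves only by the shell command python3 -m handwheel 'ROWS' [FORCE]. ROWS is JSON, a list of rows, each an object of numbers: "x", "y", "z": the shift along the tool's x, y, z as a fraction of full scale; "ax", "ay", "az": the turn, a rotation vector about the tool's x, y, z as a fraction of full scale; "hand": the opening, from 0 (shut) to 1 (fully open). A call has 1 to 5 rows; each row is the pose to reach, as a shift and turn from the pose commanded when the call began, along the tool's axes at that moment; what a row does not reach only later rows make up. Full scale, the value 1, is 100 mm for a shift and 90 degrees for a turn. A row lasts 1/10 s, in which the tool goes at most 50 mm and 8.59 degrees, less where a joint would pass 70% of its speed; a pose out of reach is approached as far as the arm can. A call with a number of a shift or a turn outside -1 to 1 is refused whole. A call with a gripper value outside its range is refused whole. The fingers move at their own pace and stop on an object; FORCE is the grip in N (left out, the last holds). Time passes only in rows, so rows that repeat a pose let the fingers close. It gives the time, the measured TCP pose, the force, the opening and the grip force at its end, in the units of the state.
- r.read_state(): the state, without advancing time (a new reading comes with each control period).
- r.camera(name): name is "side" or "top"; returns the picture (480x640x3 uint8, red, green, blue); there is no depth.
- r.camera_model(name): a dict with "camera_matrix" (3x3 intrinsics, pixels), "eye" and "rotation" of the camera in the world. Camera axes: x right, y up, looking along -z (the intrinsics and any distortion apply to the point x, -y, -z); pixel columns grow to the right and rows downward; lengths in m; the calibration is good to about 2 mm. A picture is of the moment at which its call begins. camera_model takes no time and is no camera call.
- r.hand_in(): hands the job in; it is judged then, once.
Trained networks look in the newest picture that a camera, given by its name, has taken for a name from the list of things; names that differ only in an ending like _2 or _b are one class to them, and where a whole thing is asked for, a point or a joint stands for the part that bears it (a point fixed in the world has none). Each returns a list of dicts, best first, with "p" (0 to 1); they miss things now and then, are a little off and sometimes report something else, mostly with a low value. They report only what shows in the picture. A call takes as long as a camera call. They do not tell look-alikes from the thing itself.
- r.trace(label, camera): "region" (480x640 bool, what is visible of it) and "box" ([left, top, width, height] in pixels, round what is visible of it).
The state is a dict: "time_s": time; "q": joint angles; "qd": joint speeds; "effort": joint torques, N m; "tcp_pos": TCP position; "eef_rot": TCP orientation; "ft_force": force on the tool from outside, world axes, zero at the start; "wrist_torque": the same for the moment, N m; "width": opening from 0.0 (shut) to 1.0 (fully open); "finger_force": force on a finger pad.
Only numpy, scipy, OpenCV 4.12 (cv2) and the standard library are available. Lean on these libraries where they do the work, as an engineer would, in place of code of your own. Each camera call takes 0.05 s, during which the arm holds its last target. There are 200 camera calls.

## Working session

There is one attempt and no reset: what is moved stays moved. The work goes in short steps, Python scripts to look and compute and a shell command to move; the robot and the scene stay as the last step left them, time stands still between calls to the robot, and variables do not carry over. Pictures are saved under pics/ and viewed, at most 10 in all, crops included, and the job is handed in when it is done.

```bash
mkdir -p pics; ls; cat > h.py <<'E'
import numpy as np, cv2
from rig import r
def proj(cam,P):
    m=r.camera_model(cam);K=np.array(m["camera_matrix"]);R=np.array(m["rotation"]);e=np.array(m["eye"])
    p=(np.atleast_2d(P)-e)@R; p=p*[1,-1,-1]; u=p@K.T; return u[:,:2]/u[:,2:]
def ray(cam,uv):
    m=r.camera_model(cam);K=np.array(m["camera_matrix"]);R=np.array(m["rotation"]);e=np.array(m["eye"])
    d=np.linalg.inv(K)@[uv[0],uv[1],1]; d=R@(d*[1,-1,-1]); return e,d/np.linalg.norm(d)
def atz(cam,uv,z):
    e,d=ray(cam,uv); return e+d*(z-e[2])/d[2]
def tri(a,b):
    (e1,d1),(e2,d2)=ray("top",a),ray("side",b)
    s=np.linalg.lstsq(np.c_[d1,-d2],e2-e1,rcond=None)[0]
    p,q=e1+s[0]*d1,e2+s[1]*d2; return (p+q)/2,np.linalg.norm(p-q)
def snap(cam,name):
    im=r.camera(cam); cv2.imwrite(f"pics/{name}.png",cv2.cvtColor(im,cv2.COLOR_RGB2BGR)); return im
E
python3 - <<'E'
from h import *
for c in("top","side"):
    snap(c,c+"0"); m=r.camera_model(c); print(c,m.keys(),np.round(m["camera_matrix"],1).tolist(),np.round(m["eye"],3),np.round(m["rotation"],3).tolist())
    for l in("pump","cap","cap_knob","dish","lever","lever_grip","bucket","hoof_pick","hanger_hook","bottle","jar","brush"):
        for t in r.trace(l,c):
            g=t["region"];ys,xs=np.nonzero(g)
            print(l,round(t["p"],2),t["box"],np.round([xs.mean(),ys.mean()],1) if len(xs) else None,g.sum())
print(r.read_state())
E
```

```text
pics
top dict_keys(['camera_matrix', 'eye', 'rotation']) [[607.8, 0.0, 317.4], [0.0, 607.8, 243.6], [0.0, 0.0, 1.0]] [ 2.490e-01 -1.000e-03  1.615e+00] [0.179, -0.003, -1.552]
pump 0.7 [238.0, 215.6, 170.6, 77.6] [302.6 254.4] 5333
cap 0.95 [285.6, 176.0, 23.7, 23.7] [298.1 187.2] 440
cap 0.73 [248.0, 249.1, 26.9, 18.8] [263.1 256. ] 506
cap 0.66 [305.7, 307.8, 25.7, 25.8] [315.9 318.6] 449
cap_knob 0.93 [287.3, 174.8, 19.9, 25.9] [298.3 187.4] 439
cap_knob 0.91 [252.5, 244.5, 21.3, 25.2] [263.1 256. ] 515
cap_knob 0.81 [308.0, 304.2, 19.7, 24.8] [316.1 318.2] 463
cap_knob 0.7 [245.7, 147.9, 24.3, 59.4] [256.1 176.2] 705
dish 0.72 [139.4, 250.6, 59.6, 58.5] [169.3 277.2] 2492
lever 0.9 [312.7, 218.4, 94.9, 35.0] [362.2 234.5] 1115
lever_grip 0.71 [311.3, 221.6, 102.6, 29.3] [363.2 234.1] 961
lever_grip 0.37 [158.3, 162.4, 37.4, 44.6] [174.7 185. ] 1177
bucket 0.86 [441.1, 239.2, 66.3, 62.6] [473.5 267.8] 3048
bucket 0.72 [252.9, 244.6, 22.2, 24.4] [262.9 256.3] 472
bucket 0.63 [403.3, 307.4, 31.5, 32.8] [418.5 325.1] 925
hoof_pick 0.55 [405.1, 164.6, 26.7, 68.7] [412.8 197.3] 393
han
[... 1505 characters left out ...]
.7, 13.9, 53.5] [214.5 231.5] 616
{'time_s': 1.3, 'q': array([ 9.47517100e-01,  5.27506026e-01,  1.43271050e+00, -2.33445516e-05,
        1.18140058e+00, -1.78528039e-01]), 'qd': array([ 0.0001281 ,  0.00010433, -0.00038983,  0.00151571, -0.00036557,
       -0.0008184 ]), 'effort': array([-7.17960538e-04, -4.42333996e+01, -1.78418666e+01, -3.78968625e-04,
        9.87029998e-04,  2.87074897e-06]), 'tcp_pos': array([0.26887318, 0.56417627, 0.23130334]), 'eef_rot': array([-3.14156476e+00,  1.69113195e-05,  2.69685033e+00]), 'ft_force': array([-0.21595087, -0.84072271,  0.41853941]), 'wrist_torque': array([-0.02957255,  0.00025084,  0.04766137]), 'finger_force': 0.0, 'width': 1.003079043395195}
```

View pics/top0.png

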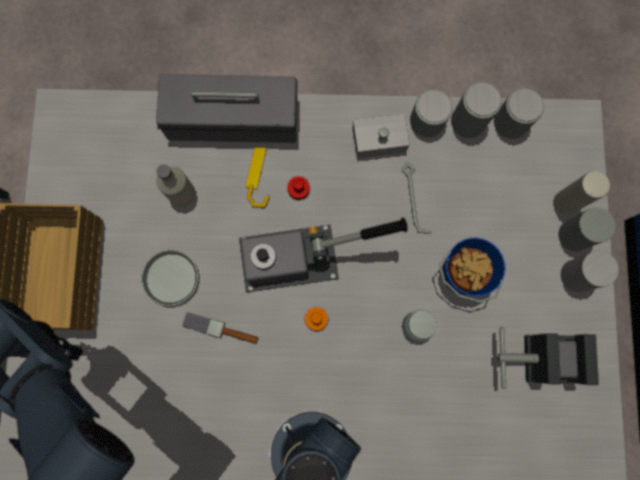

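View pics/side0.png

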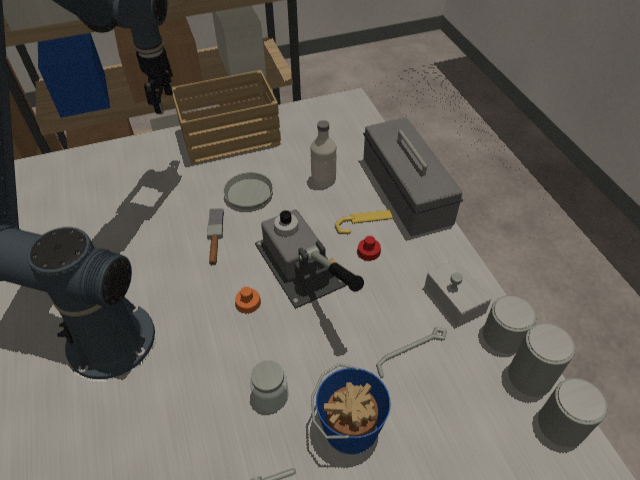

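The pictures show the real cap (silver disc, black knob) on the tank at top (263,256) and side (286,223). The look-alikes are red at top (298,187) and orange at top (316,318). The dish is at top (171,278), the lever grip at top (383,230). I'll confirm with an enlarged crop and triangulate.

```bash
sed -i 's/R=np.array(m\["rotation"\])/R=Rotation.from_euler("xyz",m["rotation"]).as_matrix()/; 1a from scipy.spatial.transform import Rotation' h.py
python3 - <<'E'
from h import *
P={}
T=cv2.imread("pics/top0.png");S=cv2.imread("pics/side0.png")
a=cv2.resize(T[200:310,230:420],None,fx=4,fy=4,interpolation=3)[:440,:760]
cv2.imwrite("pics/cropT.png",a)
cv2.imwrite("pics/cropS.png",cv2.resize(S[195:315,245:375],None,fx=5,fy=5,interpolation=3)[:600,:650])
def dark(im,x0,x1,y0,y1,th):
    g=cv2.cvtColor(im,cv2.COLOR_BGR2GRAY)[y0:y1,x0:x1]; n,l,s,c=cv2.connectedComponentsWithStats((g<th).astype(np.uint8))
    return [(s[i].tolist(),np.round(c[i]+[x0,y0],1)) for i in range(1,n) if s[i][4]>15]
for th in (40,60):
    print(th,"kT",dark(T,253,274,246,268,th),"kS",dark(S,276,297,206,226,th)); print("gT",dark(T,355,410,212,248,th),"gS",dark(S,320,366,255,295,th))
print("base proj",proj("side",[[0,0,0]]),proj("top",[[0,0,0],[.269,.564,.231]]))
d={c:r.trace("dish",c)[0] for c in()}
E
```

```text
40 kT [([7, 10, 8, 5, 19], array([263.7, 258.3]))] kS [([4, 5, 11, 13, 122], array([285.3, 217. ]))]
gT [([6, 7, 46, 20, 426], array([384.1, 229.4]))] gS [([39, 0, 7, 5, 24], array([362.7, 256.5])), ([0, 8, 44, 28, 628], array([340.6, 277. ]))]
60 kT [([4, 4, 11, 12, 95], array([262.3, 255.2]))] kS [([4, 5, 11, 13, 129], array([285.1, 217.1]))]
gT [([5, 6, 47, 21, 484], array([384.1, 229.2]))] gS [([38, 0, 8, 5, 29], array([362.3, 256.6])), ([0, 7, 44, 33, 759], array([338.9, 277.3]))]
base proj [[110.76863525 340.04620529]] [[312.9081137  453.16132217]
 [ 63.83857677 339.74500433]]
```

View pics/cropT.png

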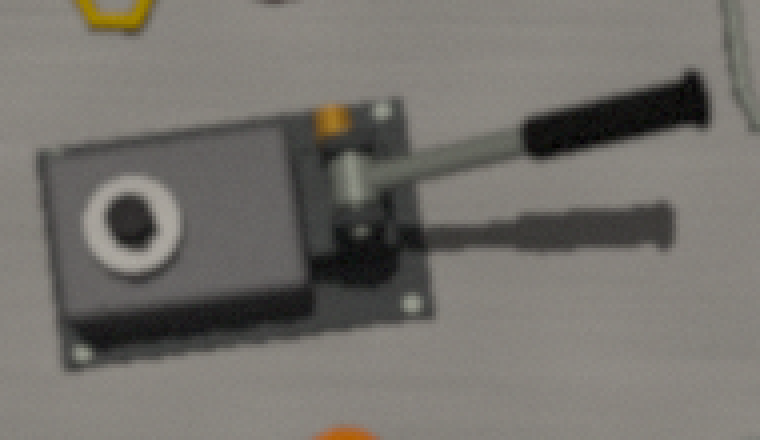

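View pics/cropS.png

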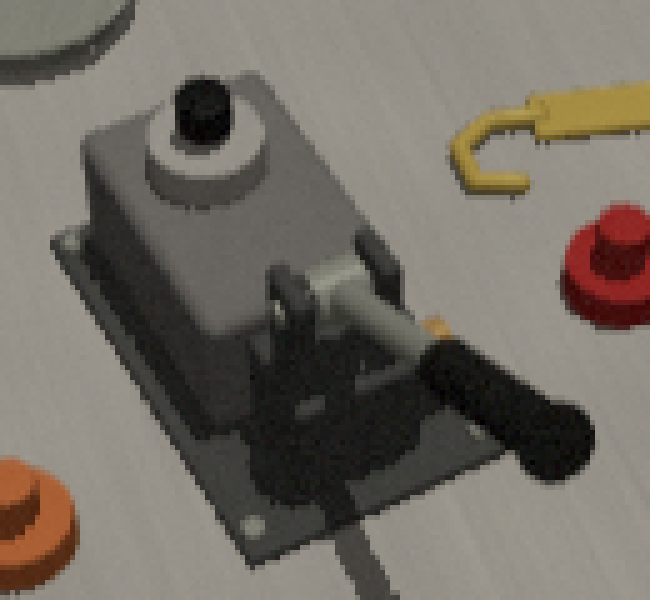

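The crops show the cap with the silver disc and black knob on the tank, clear of the red and orange ones. The lever grip runs top (362,235)→(405,225), the baseplate corners are clean.

```bash
python3 - <<'E'
from h import *
f=lambda n,a,b:print(n,*[np.round(v,4) for v in tri(a,b)])
f("knob",(262.5,255.1),(285.2,217)); f("tip",(405,224.5),(357,283)); f("gripstart",(361.7,234.5),(331,266.6))
f("pivot/hub",(317.5,245),(310,251))
C=[atz("top",u,.008) for u in((240,237.5),(330.7,224.5),(338.3,279.5),(246,292.5))]
C=np.array(C)[:,:2];print("corners",np.round(C,3).tolist(),"c",C.mean(0).round(4))
a=(C[0]+C[3]-C[1]-C[2])/2; yawp=np.arctan2(a[1],a[0])-np.pi/2; print("pump yaw",yawp,"len",np.linalg.norm(a), "w",np.linalg.norm((C[0]+C[1]-C[2]-C[3])/2))
S=np.array([atz("side",u,.008)[:2] for u in((255.4,243),(295,308),(348,285))]);print("side corners",S.round(3).tolist())
for c in("top","side"):
    r.camera(c)
    t=r.trace("dish",c)[0]["region"].astype(np.uint8); cn=max(cv2.findContours(t,0,2)[0],key=cv2.contourArea)
    e=cv2.fitEllipse(cn); print(c,np.round(e[0],1),np.round(e[1],1)); P=np.array([atz(c,p[0],.02)[:2] for p in cn]);q=cv2.minEnclosingCircle(P.astype(np.float32)); print(q,P.mean(0).round(4), (P.min(0)+P.max(0))/2)
    for n in ("hoof_pick","bucket"):
        g=r.trace(n,c)[0]["region"];ys,xs=np.nonzero(g); pts=np.array([atz(c,(x,y),.01)[:2] for x,y in zip(xs,ys)]);print(n,pts.min(0).round(3),pts.max(0).round(3))
E
```

```text
knob [0.4881 0.134  0.1284] 0.0033
tip [ 0.5489 -0.2033  0.2401] 0.0045
gripstart [ 0.53   -0.1066  0.1901] 0.002
pivot/hub [ 0.5131 -0.0015  0.1341] 0.0008
corners [[0.552, 0.207], [0.593, -0.036], [0.444, -0.059], [0.405, 0.185]] c [0.4985 0.0744]
pump yaw 0.16226879893295543 len 0.24688843668376376 w 0.15007754093248504
side corners [[0.41, 0.18], [0.449, -0.064], [0.6, -0.041]]
top [169.3 277. ] [52.9 56.6]
((0.4405463635921478, 0.38754093647003174), 0.07443056255578995) [0.44   0.3861] [0.44117864 0.38715767]
hoof_pick [ 0.574 -0.304] [ 0.772 -0.23 ]Traceback (most recent call last):
  File "<stdin>", line 14, in <module>
  File "h.py", line 11, in atz
    e,d=ray(cam,uv); return e+d*(z-e[2])/d[2]
        ~~~^^^^^^^^
  File "h.py", line 8, in ray
    m=r.camera_model(cam);K=np.array(m["camera_matrix"]);R=Rotation.from_euler("xyz",m["rotation"]).as_matrix();e=np.array(m["eye"])
ValueError: time passes only in moves, steps and waits
```

```bash
sed -i 's/^def proj/import functools\nr_cm=functools.lru_cache(None)(r.camera_model)\ndef proj/; s/m=r.camera_model(cam)/m=r_cm(cam)/' h.py
python3 -m handwheel '[{"x":-0.4,"y":-0.4,"az":-0.09},{"x":-0.8,"y":-0.8,"az":-0.19},{"x":-1,"y":-1,"az":-0.283},{"x":-1,"y":-1,"az":-0.283}]'
python3 -m handwheel '[{"x":-0.3,"y":-0.35},{"x":-0.6,"y":-0.7},{"x":-0.86,"y":-1},{"x":-0.86,"y":-1}]'
```

```text
validation failed for argument at $[0]...
validation failed for argument at $[0]...
```

```bash

python3 -m handwheel '[{"x":-0.4,"y":-0.4,"z":0,"ax":0,"ay":0,"az":-0.09,"hand":1},{"x":-0.8,"y":-0.8,"z":0,"ax":0,"ay":0,"az":-0.19,"hand":1},{"x":-1,"y":-1,"z":0,"ax":0,"ay":0,"az":-0.283,"hand":1},{"x":-1,"y":-1,"z":0,"ax":0,"ay":0,"az":-0.283,"hand":1}]'
```

```text
time_s: 1.9
tcp_pos: [0.3167, 0.4266, 0.2312]
eef_rot: [-3.138, -0.001, 3.139]
ft_force: [0.5, 1.3, -0.4]
width: 0.998
finger_force: 0.0
```

```bash

python3 -m handwheel '[{"x":-0.4,"y":-0.4,"z":0,"ax":0,"ay":0,"az":0,"hand":0.8},{"x":-0.7,"y":-0.8,"z":0,"ax":0,"ay":0,"az":0,"hand":0.8},{"x":-0.86,"y":-1,"z":0,"ax":0,"ay":0,"az":0,"hand":0.8}]'
python3 -m handwheel '[{"x":-0.4,"y":-0.4,"z":0,"ax":0,"ay":0,"az":0,"hand":0.7},{"x":-0.7,"y":-0.8,"z":0,"ax":0,"ay":0,"az":0,"hand":0.7},{"x":-0.86,"y":-1,"z":0,"ax":0,"ay":0,"az":0,"hand":0.7}]'
python3 -m handwheel '[{"x":0,"y":-0.4,"z":0.1,"ax":0,"ay":0,"az":0,"hand":0.7},{"x":0,"y":-0.8,"z":0.2,"ax":0,"ay":0,"az":0,"hand":0.7},{"x":0,"y":-0.93,"z":0.3,"ax":0,"ay":0,"az":0,"hand":0.7},{"x":0,"y":-0.93,"z":0.3,"ax":0,"ay":0,"az":0,"hand":0.7},{"x":0,"y":-0.93,"z":0.3,"ax":0,"ay":0,"az":0,"hand":0.7}]'
python3 - <<'E'
from h import *
T=snap("top","top1");S=snap("side","side1")
a=cv2.resize(T[200:310,220:340],None,fx=4,fy=4,interpolation=2);b=cv2.resize(S[150:300,240:350],None,fx=4,fy=4,interpolation=2)[:,:]
o=np.zeros((600,480+440,3),np.uint8);o[:440,:480]=a;o[:600,480:]=b
cv2.imwrite("pics/c1.png",cv2.cvtColor(cv2.resize(o,(800,522)),4)); s=r.read_state();print(s["time_s"],s["tcp_pos"],s["q"],proj("side",s["tcp_pos"]),proj("top",s["tcp_pos"]))
E
```

```text
time_s: 2.2
tcp_pos: [0.404, 0.3298, 0.2317]
eef_rot: [3.141, 0.002, 3.14]
ft_force: [0.5, 0.1, 0.3]
width: 0.798
finger_force: 0.0
time_s: 2.5
tcp_pos: [0.4907, 0.2293, 0.2316]
eef_rot: [3.141, 0.002, 3.139]
ft_force: [-1.4, -0.2, 0.6]
width: 0.701
finger_force: 0.0
time_s: 3.0
tcp_pos: [0.4884, 0.1388, 0.2014]
eef_rot: [3.141, 0.0, 3.141]
ft_force: [0.5, 0.6, -0.7]
width: 0.702
finger_force: 0.0
3.1 [0.48854828 0.13936413 0.20181568] [ 5.72936266e-02  4.11908028e-01  1.75565848e+00  6.52876361e-04
  9.72540676e-01 -1.51501887e+00] [[282.34636268 195.15996747]] [[257.63631418 249.21566429]]
```

View pics/c1.png

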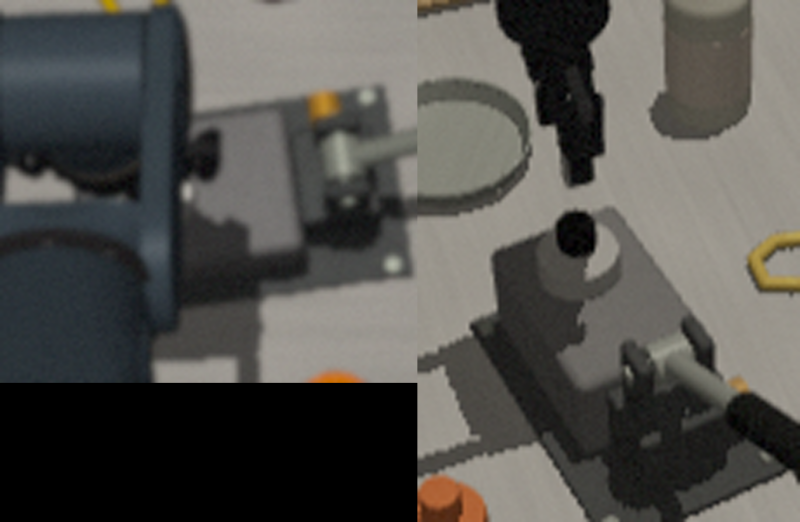

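The side crop shows the fingers directly over the black knob at about side (286,217), with the dish at left clear. Descend and grip.

```bash

python3 -m handwheel '[{"x":0,"y":-0.05,"z":0.25,"ax":0,"ay":0,"az":0,"hand":0.7},{"x":0,"y":-0.05,"z":0.5,"ax":0,"ay":0,"az":0,"hand":0.7},{"x":0,"y":-0.05,"z":0.7,"ax":0,"ay":0,"az":0,"hand":0.7},{"x":0,"y":-0.05,"z":0.83,"ax":0,"ay":0,"az":0,"hand":0.7},{"x":0,"y":-0.05,"z":0.83,"ax":0,"ay":0,"az":0,"hand":0.7}]' 
python3 -m handwheel '[{"x":0,"y":0,"z":0,"ax":0,"ay":0,"az":0,"hand":0.5},{"x":0,"y":0,"z":0,"ax":0,"ay":0,"az":0,"hand":0.4},{"x":0,"y":0,"z":0,"ax":0,"ay":0,"az":0,"hand":0.3},{"x":0,"y":0,"z":0,"ax":0,"ay":0,"az":0,"hand":0.2},{"x":0,"y":0,"z":0,"ax":0,"ay":0,"az":0,"hand":0}]' 35
python3 -m handwheel '[{"x":0,"y":0,"z":0,"ax":0,"ay":0,"az":0,"hand":0},{"x":0,"y":0,"z":0,"ax":0,"ay":0,"az":0,"hand":0},{"x":0,"y":0,"z":0,"ax":0,"ay":0,"az":0,"hand":0}]'
```

```text
time_s: 3.6
tcp_pos: [0.4872, 0.1342, 0.1172]
eef_rot: [3.141, -0.003, -3.14]
ft_force: [-0.5, -0.0, -0.0]
width: 0.699
finger_force: 0.0
time_s: 4.1
tcp_pos: [0.4889, 0.1333, 0.1195]
eef_rot: [3.141, 0.003, 3.141]
ft_force: [0.3, 2.4, 7.1]
width: 0.335
finger_force: 34.7
time_s: 4.4
tcp_pos: [0.4889, 0.1333, 0.1195]
eef_rot: [3.141, 0.003, 3.141]
ft_force: [-0.6, 1.6, 5.6]
width: 0.337
finger_force: 34.7
```

```bash

python3 -m handwheel '[{"x":0,"y":0,"z":-0.1,"ax":0,"ay":0,"az":0,"hand":0},{"x":0,"y":0,"z":-0.2,"ax":0,"ay":0,"az":0,"hand":0},{"x":0,"y":0,"z":-0.35,"ax":0,"ay":0,"az":0,"hand":0},{"x":0,"y":0,"z":-0.5,"ax":0,"ay":0,"az":0,"hand":0},{"x":0,"y":0,"z":-0.5,"ax":0,"ay":0,"az":0,"hand":0}]'
python3 -m handwheel '[{"x":0,"y":0.1,"z":-0.1,"ax":0,"ay":0,"az":0,"hand":0},{"x":0.05,"y":0.25,"z":-0.2,"ax":0,"ay":0,"az":0,"hand":0},{"x":0.1,"y":0.45,"z":-0.2,"ax":0,"ay":0,"az":0,"hand":0},{"x":0.15,"y":0.7,"z":-0.2,"ax":0,"ay":0,"az":0,"hand":0},{"x":0.2,"y":0.9,"z":-0.2,"ax":0,"ay":0,"az":0,"hand":0}]'
python3 -m handwheel '[{"x":0.05,"y":0.2,"z":0,"ax":0,"ay":0,"az":0,"hand":0},{"x":0.1,"y":0.4,"z":0,"ax":0,"ay":0,"az":0,"hand":0},{"x":0.15,"y":0.6,"z":0,"ax":0,"ay":0,"az":0,"hand":0},{"x":0.2,"y":0.8,"z":0,"ax":0,"ay":0,"az":0,"hand":0},{"x":0.25,"y":1,"z":0,"ax":0,"ay":0,"az":0,"hand":0}]'
python3 - <<'E'
from h import *
S=snap("side","side2"); T=snap("top","top2")
for c in("top","side"):
    t=r.trace("dish",c)
    for k in t[:1]:
        cn=max(cv2.findContours(k["region"].astype(np.uint8),0,2)[0],key=cv2.contourArea)
        P=np.array([atz(c,p[0],.022 )[:2] for p in cn]);print(c,k["p"],cv2.minEnclosingCircle(P.astype(np.float32)))
cv2.imwrite("pics/c2.png",cv2.cvtColor(cv2.resize(S[90:290,160:400],None,fx=3,fy=3,interpolation=2),4)); print(r.read_state()["tcp_pos"])
E
```

```text
time_s: 4.9
tcp_pos: [0.4895, 0.1328, 0.1705]
eef_rot: [3.141, 0.005, 3.141]
ft_force: [0.3, 0.1, -1.5]
width: 0.338
finger_force: 34.8
time_s: 5.4
tcp_pos: [0.4673, 0.2244, 0.1883]
eef_rot: [3.141, -0.001, 3.141]
ft_force: [-0.2, 0.6, -1.6]
width: 0.339
finger_force: 34.8
time_s: 5.9
tcp_pos: [0.4421, 0.3241, 0.188]
eef_rot: [-3.141, -0.001, 3.142]
ft_force: [0.7, 0.6, -2.1]
width: 0.337
finger_force: 34.8
top 0.8 ((0.42970407009124756, 0.32542359828948975), 0.028419457376003265)
side 0.56 ((0.4421745240688324, 0.38236352801322937), 0.08031018823385239)
[0.44236889 0.32316562 0.18799991]
```

View pics/c2.png

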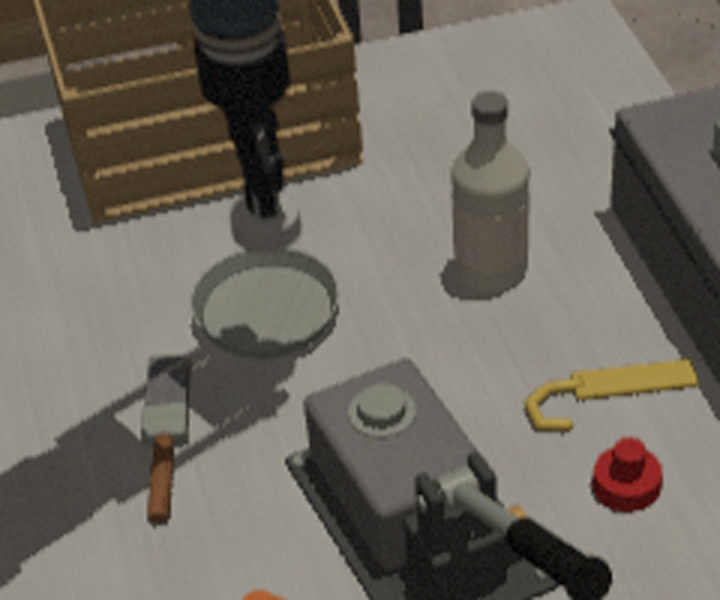

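Side crop: cap held upright by the knob over the bench near side (248,165), neck bare, dish at about (248,190). Lower it into the dish.

```bash

python3 -m handwheel '[{"x":0,"y":0.15,"z":0,"ax":0,"ay":0,"az":0,"hand":0},{"x":0.02,"y":0.35,"z":0.1,"ax":0,"ay":0,"az":0,"hand":0},{"x":0.02,"y":0.53,"z":0.25,"ax":0,"ay":0,"az":0,"hand":0},{"x":0.02,"y":0.63,"z":0.4,"ax":0,"ay":0,"az":0,"hand":0},{"x":0.02,"y":0.63,"z":0.6,"ax":0,"ay":0,"az":0,"hand":0}]'
python3 -m handwheel '[{"x":0,"y":0,"z":0.25,"ax":0,"ay":0,"az":0,"hand":0},{"x":0,"y":0,"z":0.5,"ax":0,"ay":0,"az":0,"hand":0},{"x":0,"y":0,"z":0.7,"ax":0,"ay":0,"az":0,"hand":0},{"x":0,"y":0,"z":0.8,"ax":0,"ay":0,"az":0,"hand":0},{"x":0,"y":0,"z":0.85,"ax":0,"ay":0,"az":0,"hand":0}]'
python3 -m handwheel '[{"x":0,"y":0,"z":0.02,"ax":0,"ay":0,"az":0,"hand":0},{"x":0,"y":0,"z":0.04,"ax":0,"ay":0,"az":0,"hand":0},{"x":0,"y":0,"z":0.06,"ax":0,"ay":0,"az":0,"hand":0},{"x":0,"y":0,"z":0.07,"ax":0,"ay":0,"az":0,"hand":0},{"x":0,"y":0,"z":0.07,"ax":0,"ay":0,"az":0,"hand":0}]'
```

```text
time_s: 6.6
tcp_pos: [0.442, 0.3875, 0.128]
eef_rot: [3.14, 0.002, -3.141]
ft_force: [0.2, -0.5, -0.4]
width: 0.336
finger_force: 35.0
time_s: 7.1
tcp_pos: [0.4408, 0.3854, 0.042]
eef_rot: [-3.141, -0.002, 3.141]
ft_force: [-0.1, 0.4, -1.1]
width: 0.335
finger_force: 35.0
time_s: 7.6
tcp_pos: [0.4413, 0.3859, 0.0367]
eef_rot: [3.141, 0.001, 3.141]
ft_force: [-0.2, 0.8, -2.0]
width: 0.334
finger_force: 35.0
```

Still hanging (about 2 N down). Ease down in millimetres until contact.

```bash

python3 -m handwheel '[{"x":0,"y":0,"z":0.005,"ax":0,"ay":0,"az":0,"hand":0},{"x":0,"y":0,"z":0.01,"ax":0,"ay":0,"az":0,"hand":0},{"x":0,"y":0,"z":0.015,"ax":0,"ay":0,"az":0,"hand":0},{"x":0,"y":0,"z":0.015,"ax":0,"ay":0,"az":0,"hand":0}]'
python3 -m handwheel '[{"x":0,"y":0,"z":0.005,"ax":0,"ay":0,"az":0,"hand":0},{"x":0,"y":0,"z":0.01,"ax":0,"ay":0,"az":0,"hand":0},{"x":0,"y":0,"z":0.015,"ax":0,"ay":0,"az":0,"hand":0},{"x":0,"y":0,"z":0.015,"ax":0,"ay":0,"az":0,"hand":0}]'
```

```text
time_s: 8.0
tcp_pos: [0.4411, 0.3858, 0.0348]
eef_rot: [-3.142, -0.0, 3.141]
ft_force: [-0.5, 0.1, -2.4]
width: 0.337
finger_force: 35.0
time_s: 8.4
tcp_pos: [0.4411, 0.3859, 0.0336]
eef_rot: [3.142, -0.0, 3.141]
ft_force: [-1.2, -0.0, 1.5]
width: 0.338
finger_force: 35.2
```

```bash

python3 -m handwheel '[{"x":0,"y":0,"z":0.005,"ax":0,"ay":0,"az":0,"hand":0},{"x":0,"y":0,"z":0.005,"ax":0,"ay":0,"az":0,"hand":0.36},{"x":0,"y":0,"z":0.005,"ax":0,"ay":0,"az":0,"hand":0.42},{"x":0,"y":0,"z":0.005,"ax":0,"ay":0,"az":0,"hand":0.55},{"x":0,"y":0,"z":0.005,"ax":0,"ay":0,"az":0,"hand":0.65}]'
python3 -m handwheel '[{"x":0,"y":0,"z":-0.1,"ax":0,"ay":0,"az":0,"hand":0.65},{"x":0,"y":0,"z":-0.3,"ax":0,"ay":0,"az":0,"hand":0.65},{"x":0,"y":0,"z":-0.6,"ax":0,"ay":0,"az":0,"hand":0.65},{"x":0,"y":0,"z":-1,"ax":0,"ay":0,"az":0,"hand":0.65}]'
python3 -m handwheel '[{"x":0,"y":0,"z":-0.4,"ax":0,"ay":0,"az":0,"hand":0.3},{"x":0,"y":0,"z":-0.8,"ax":0,"ay":0,"az":0,"hand":0.1},{"x":0,"y":0,"z":-1,"ax":0,"ay":0,"az":0,"hand":0},{"x":0,"y":0,"z":-1,"ax":0,"ay":0,"az":0,"hand":0}]'
python3 -m handwheel '[{"x":-0.1,"y":-0.4,"z":-0.3,"ax":0,"ay":0,"az":0,"hand":0},{"x":-0.15,"y":-0.8,"z":-0.5,"ax":0,"ay":0,"az":0,"hand":0},{"x":-0.2,"y":-1,"z":-0.6,"ax":0,"ay":0,"az":0,"hand":0}]'
python3 - <<'E'
from h import *
S=snap("side","side3"); T=snap("top","top3")
for c in("top","side"):
    for k in r.trace("cap",c): print(c,round(k["p"],2),k["box"])
cv2.imwrite("pics/c3.png",cv2.cvtColor(cv2.resize(S[120:290,180:400],None,fx=3,fy=3,interpolation=2),4)); s=r.read_state();print(s["tcp_pos"],s["width"],s["ft_force"])
E
```

```text
time_s: 8.9
tcp_pos: [0.4412, 0.3859, 0.0327]
eef_rot: [-3.142, 0.0, 3.141]
ft_force: [-0.4, -0.1, 0.1]
width: 0.651
finger_force: 0.0
time_s: 9.3
tcp_pos: [0.44, 0.3851, 0.1329]
eef_rot: [-3.14, -0.003, 3.141]
ft_force: [0.1, 0.2, 0.1]
width: 0.653
finger_force: 0.0
time_s: 9.7
tcp_pos: [0.443, 0.3871, 0.2374]
eef_rot: [3.137, 0.008, 3.141]
ft_force: [0.7, 0.4, 0.1]
width: 0.002
finger_force: 0.0
time_s: 10.0
tcp_pos: [0.461, 0.2835, 0.2935]
eef_rot: [-3.141, 0.0, 3.14]
ft_force: [0.7, 0.7, -0.5]
width: -0.002
finger_force: 0.0
top 0.89 [302.7, 305.4, 28.1, 27.5]
top 0.77 [285.9, 175.4, 23.7, 22.3]
top 0.53 [157.7, 269.0, 18.9, 3.4]
side 0.8 [238.0, 285.9, 20.7, 27.6]
side 0.68 [238.6, 176.5, 21.9, 27.1]
side 0.68 [358.0, 234.8, 23.1, 25.0]
[0.46055089 0.28556679 0.29200386] -0.0033990062808908744 [ 0.04545213  0.78937042 -0.46553557]
```

View pics/c3.png

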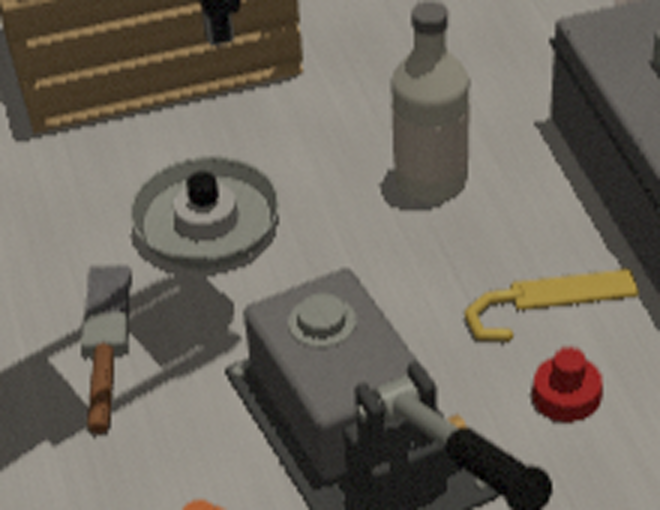

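Side crop: the cap sits knob-up, level, in the dish (side ~(248,187)). Now the lever, with shut fingers.

```bash

python3 -m handwheel '[{"x":-0.1,"y":-0.45,"z":0,"ax":0,"ay":0,"az":0,"hand":0},{"x":-0.15,"y":-0.9,"z":0,"ax":0,"ay":0,"az":0,"hand":0},{"x":-0.2,"y":-1,"z":0,"ax":0,"ay":0,"az":0,"hand":0}]'
python3 -m handwheel '[{"x":-0.1,"y":-0.45,"z":0,"ax":0,"ay":0,"az":0,"hand":0},{"x":-0.15,"y":-0.9,"z":0,"ax":0,"ay":0,"az":0,"hand":0},{"x":-0.2,"y":-1,"z":0,"ax":0,"ay":0,"az":0,"hand":0}]'
python3 -m handwheel '[{"x":-0.1,"y":-0.45,"z":0,"ax":0,"ay":0,"az":0,"hand":0},{"x":-0.15,"y":-0.9,"z":0,"ax":0,"ay":0,"az":0,"hand":0},{"x":-0.2,"y":-1,"z":0,"ax":0,"ay":0,"az":0,"hand":0}]'
python3 -m handwheel '[{"x":-0.1,"y":-0.45,"z":0,"ax":0,"ay":0,"az":0,"hand":0},{"x":-0.15,"y":-0.9,"z":0,"ax":0,"ay":0,"az":0,"hand":0},{"x":-0.2,"y":-1,"z":0,"ax":0,"ay":0,"az":0,"hand":0}]'
python3 -m handwheel '[{"x":0.0,"y":-0.3,"z":0,"ax":0,"ay":0,"az":0,"hand":0},{"x":0,"y":-0.48,"z":0.05,"ax":0,"ay":0,"az":0,"hand":0},{"x":0,"y":-0.48,"z":0.1,"ax":0,"ay":0,"az":0,"hand":0},{"x":0,"y":-0.48,"z":0.2,"ax":0,"ay":0,"az":0,"hand":0},{"x":0,"y":-0.48,"z":0.3,"ax":0,"ay":0,"az":0,"hand":0}]'
python3 - <<'E'
from h import *
S=snap("side","side4"); T=snap("top","top4")
cv2.imwrite("pics/c4.png",cv2.cvtColor(cv2.resize(S[170:320,260:420],None,fx=4,fy=4,interpolation=2),4)); s=r.read_state();print(s["tcp_pos"],s["width"],s["ft_force"],s["q"])
E
```

```text
time_s: 10.5
tcp_pos: [0.4801, 0.1838, 0.2912]
eef_rot: [-3.14, -0.004, 3.14]
ft_force: [-0.3, 0.1, -0.6]
width: -0.002
finger_force: 0.0
time_s: 10.8
tcp_pos: [0.5011, 0.0838, 0.2917]
eef_rot: [-3.141, -0.002, 3.139]
ft_force: [0.9, 0.5, 0.4]
width: -0.002
finger_force: 0.0
time_s: 11.1
tcp_pos: [0.5218, -0.0162, 0.2919]
eef_rot: [-3.141, -0.001, 3.139]
ft_force: [-0.4, 0.3, 0.2]
width: -0.003
finger_force: 0.0
time_s: 11.4
tcp_pos: [0.5422, -0.1163, 0.292]
eef_rot: [-3.141, -0.0, 3.139]
ft_force: [0.4, 0.1, 0.0]
width: 0.001
finger_force: 0.0
time_s: 11.9
tcp_pos: [0.5406, -0.1603, 0.2617]
eef_rot: [3.14, -0.001, -3.141]
ft_force: [0.0, 0.4, 0.5]
width: -0.002
finger_force: 0.0
[ 0.53965186 -0.16011931  0.26062761] -0.003641957693765537 [ 0.16712078  1.03800607 -0.31917568] [-4.87163698e-01  4.11889077e-01  1.55282522e+00  4.76839796e-04
  1.18187439e+00 -2.05924605e+00]
```

View pics/c4.png

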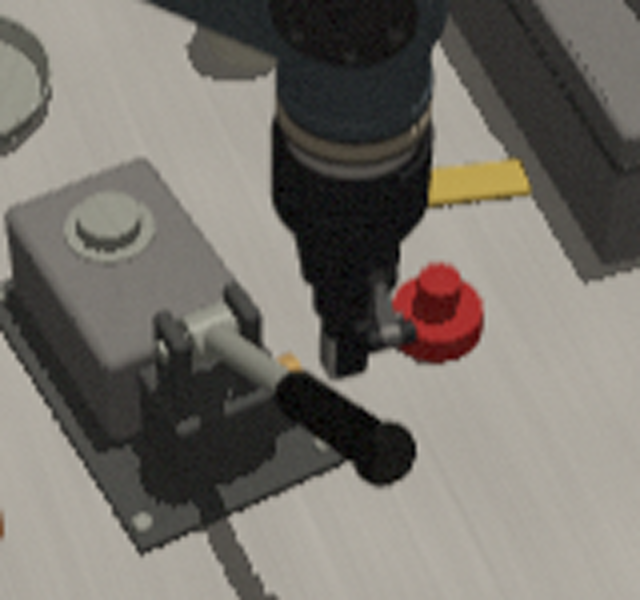

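The side crop shows the shut fingertips just above the middle of the grip (side ~(347,265)). Lower to contact and first part of stroke.

```bash

python3 -m handwheel '[{"x":0,"y":0,"z":0.06,"ax":0,"ay":0,"az":0,"hand":0},{"x":0,"y":-0.02,"z":0.12,"ax":0,"ay":0,"az":0,"hand":0},{"x":0,"y":-0.05,"z":0.18,"ax":0,"ay":0,"az":0,"hand":0},{"x":0,"y":-0.05,"z":0.24,"ax":0,"ay":0,"az":0,"hand":0},{"x":0,"y":-0.05,"z":0.3,"ax":0,"ay":0,"az":0,"hand":0}]'
python3 -m handwheel '[{"x":0,"y":0,"z":0.1,"ax":0,"ay":0,"az":0,"hand":0},{"x":0,"y":0,"z":0.2,"ax":0,"ay":0,"az":0,"hand":0},{"x":0,"y":0,"z":0.3,"ax":0,"ay":0,"az":0,"hand":0},{"x":0,"y":0,"z":0.4,"ax":0,"ay":0,"az":0,"hand":0},{"x":0,"y":0,"z":0.5,"ax":0,"ay":0,"az":0,"hand":0}]'
```

```text
time_s: 12.5
tcp_pos: [0.5414, -0.1677, 0.2328]
eef_rot: [-3.141, 0.001, 3.141]
ft_force: [0.3, 0.6, 3.4]
width: 0.001
finger_force: 1.3
time_s: 13.0
tcp_pos: [0.5418, -0.1682, 0.1827]
eef_rot: [-3.139, 0.002, -3.142]
ft_force: [0.1, -2.5, 7.9]
width: 0.001
finger_force: 3.0
```

```bash

python3 -m handwheel '[{"x":0,"y":0,"z":0.15,"ax":0,"ay":0,"az":0,"hand":0},{"x":0,"y":0,"z":0.3,"ax":0,"ay":0,"az":0,"hand":0},{"x":0,"y":0,"z":0.45,"ax":0,"ay":0,"az":0,"hand":0},{"x":0,"y":0,"z":0.6,"ax":0,"ay":0,"az":0,"hand":0},{"x":0,"y":0,"z":0.75,"ax":0,"ay":0,"az":0,"hand":0}]'
python3 -m handwheel '[{"x":0,"y":0,"z":0.03,"ax":0,"ay":0,"az":0,"hand":0},{"x":0,"y":0,"z":0.06,"ax":0,"ay":0,"az":0,"hand":0},{"x":0,"y":0,"z":0.08,"ax":0,"ay":0,"az":0,"hand":0},{"x":0,"y":0,"z":0.1,"ax":0,"ay":0,"az":0,"hand":0},{"x":0,"y":0,"z":0.1,"ax":0,"ay":0,"az":0,"hand":0}]'
```

```text
time_s: 13.5
tcp_pos: [0.5425, -0.1687, 0.1085]
eef_rot: [-3.139, 0.004, 3.141]
ft_force: [-0.1, 0.3, 12.5]
width: -0.002
finger_force: 6.1
time_s: 14.0
tcp_pos: [0.5422, -0.1673, 0.0987]
eef_rot: [-3.141, 0.003, 3.141]
ft_force: [0.8, 0.9, 11.5]
width: 0.001
finger_force: 5.7
```

Not yet on the stop; go on in small steps.

```bash

python3 -m handwheel '[{"x":0,"y":0,"z":0.02,"ax":0,"ay":0,"az":0,"hand":0},{"x":0,"y":0,"z":0.03,"ax":0,"ay":0,"az":0,"hand":0},{"x":0,"y":0,"z":0.04,"ax":0,"ay":0,"az":0,"hand":0},{"x":0,"y":0,"z":0.04,"ax":0,"ay":0,"az":0,"hand":0}]'
python3 -m handwheel '[{"x":0,"y":0,"z":0.01,"ax":0,"ay":0,"az":0,"hand":0},{"x":0,"y":0,"z":0.02,"ax":0,"ay":0,"az":0,"hand":0},{"x":0,"y":0,"z":0.02,"ax":0,"ay":0,"az":0,"hand":0}]'
```

```text
time_s: 14.4
tcp_pos: [0.5421, -0.1667, 0.0952]
eef_rot: [3.141, 0.003, 3.141]
ft_force: [-0.8, 2.6, 14.6]
width: 0.001
finger_force: 6.7
time_s: 14.7
tcp_pos: [0.5422, -0.1666, 0.0947]
eef_rot: [3.142, 0.003, 3.141]
ft_force: [-1.9, 3.1, 24.3]
width: 0.002
finger_force: 10.9
```

On the stop (24 N, z 0.0947). Ease up at 0.1 m/s.

```bash

python3 -m handwheel '[{"x":0,"y":0,"z":-0.05,"ax":0,"ay":0,"az":0,"hand":0},{"x":0,"y":0,"z":-0.13,"ax":0,"ay":0,"az":0,"hand":0},{"x":0,"y":0,"z":-0.22,"ax":0,"ay":0,"az":0,"hand":0},{"x":0,"y":0,"z":-0.31,"ax":0,"ay":0,"az":0,"hand":0},{"x":0,"y":0,"z":-0.4,"ax":0,"ay":0,"az":0,"hand":0}]'
python3 -m handwheel '[{"x":0,"y":0,"z":-0.09,"ax":0,"ay":0,"az":0,"hand":0},{"x":0,"y":0,"z":-0.18,"ax":0,"ay":0,"az":0,"hand":0},{"x":0,"y":0,"z":-0.27,"ax":0,"ay":0,"az":0,"hand":0},{"x":0,"y":0,"z":-0.36,"ax":0,"ay":0,"az":0,"hand":0},{"x":0,"y":0,"z":-0.45,"ax":0,"ay":0,"az":0,"hand":0}]'
python3 -m handwheel '[{"x":0,"y":0,"z":-0.09,"ax":0,"ay":0,"az":0,"hand":0},{"x":0,"y":0,"z":-0.18,"ax":0,"ay":0,"az":0,"hand":0},{"x":0,"y":0,"z":-0.27,"ax":0,"ay":0,"az":0,"hand":0},{"x":0,"y":0,"z":-0.36,"ax":0,"ay":0,"az":0,"hand":0},{"x":0,"y":0,"z":-0.42,"ax":0,"ay":0,"az":0,"hand":0}]'
python3 -m handwheel '[{"x":0,"y":0,"z":-0.06,"ax":0,"ay":0,"az":0,"hand":0},{"x":0,"y":0,"z":-0.12,"ax":0,"ay":0,"az":0,"hand":0},{"x":0,"y":0,"z":-0.18,"ax":0,"ay":0,"az":0,"hand":0},{"x":0,"y":0,"z":-0.2,"ax":0,"ay":0,"az":0,"hand":0},{"x":0,"y":0,"z":-0.2,"ax":0,"ay":0,"az":0,"hand":0}]'
```

```text
time_s: 15.2
tcp_pos: [0.5427, -0.1697, 0.1332]
eef_rot: [-3.136, 0.004, -3.141]
ft_force: [0.5, -4.6, 9.1]
width: 0.002
finger_force: 4.3
time_s: 15.7
tcp_pos: [0.5407, -0.1657, 0.1767]
eef_rot: [3.139, -0.001, 3.141]
ft_force: [0.2, 3.8, 3.1]
width: -0.002
finger_force: 2.3
time_s: 16.2
tcp_pos: [0.541, -0.1674, 0.2195]
eef_rot: [-3.141, 0.0, 3.141]
ft_force: [0.9, 2.1, 0.8]
width: -0.003
finger_force: 1.1
time_s: 16.7
tcp_pos: [0.5413, -0.168, 0.2392]
eef_rot: [-3.14, 0.001, 3.141]
ft_force: [1.0, -0.1, 0.7]
width: 0.003
finger_force: 0.3
```

```bash

python3 -m handwheel '[{"x":0,"y":0,"z":-0.05,"ax":0,"ay":0,"az":0,"hand":0},{"x":0,"y":0,"z":-0.1,"ax":0,"ay":0,"az":0,"hand":0},{"x":0,"y":0,"z":-0.1,"ax":0,"ay":0,"az":0,"hand":0},{"x":0,"y":0,"z":-0.1,"ax":0,"ay":0,"az":0,"hand":0}]'
python3 -m handwheel '[{"x":0,"y":0,"z":0.06,"ax":0,"ay":0,"az":0,"hand":0},{"x":0,"y":0,"z":0.12,"ax":0,"ay":0,"az":0,"hand":0},{"x":0,"y":0,"z":0.2,"ax":0,"ay":0,"az":0,"hand":0},{"x":0,"y":0,"z":0.3,"ax":0,"ay":0,"az":0,"hand":0},{"x":0,"y":0,"z":0.4,"ax":0,"ay":0,"az":0,"hand":0}]'
python3 -m handwheel '[{"x":0,"y":0,"z":0.12,"ax":0,"ay":0,"az":0,"hand":0},{"x":0,"y":0,"z":0.24,"ax":0,"ay":0,"az":0,"hand":0},{"x":0,"y":0,"z":0.36,"ax":0,"ay":0,"az":0,"hand":0},{"x":0,"y":0,"z":0.48,"ax":0,"ay":0,"az":0,"hand":0},{"x":0,"y":0,"z":0.6,"ax":0,"ay":0,"az":0,"hand":0}]'
python3 -m handwheel '[{"x":0,"y":0,"z":0.1,"ax":0,"ay":0,"az":0,"hand":0},{"x":0,"y":0,"z":0.2,"ax":0,"ay":0,"az":0,"hand":0},{"x":0,"y":0,"z":0.3,"ax":0,"ay":0,"az":0,"hand":0},{"x":0,"y":0,"z":0.4,"ax":0,"ay":0,"az":0,"hand":0},{"x":0,"y":0,"z":0.46,"ax":0,"ay":0,"az":0,"hand":0}]'
```

```text
time_s: 17.1
tcp_pos: [0.541, -0.1673, 0.2489]
eef_rot: [-3.141, 0.0, 3.141]
ft_force: [-0.5, 0.3, -0.6]
width: 0.001
finger_force: 0.0
time_s: 17.6
tcp_pos: [0.5415, -0.1677, 0.2084]
eef_rot: [-3.14, 0.001, 3.141]
ft_force: [0.1, -1.6, 5.1]
width: -0.001
finger_force: 2.1
time_s: 18.1
tcp_pos: [0.5424, -0.1691, 0.149]
eef_rot: [-3.137, 0.004, -3.141]
ft_force: [-0.3, -5.5, 9.7]
width: -0.004
finger_force: 4.5
time_s: 18.6
tcp_pos: [0.5422, -0.1681, 0.1031]
eef_rot: [-3.14, 0.003, 3.141]
ft_force: [1.2, 0.4, 12.4]
width: 0.009
finger_force: 5.8
```

```bash

python3 -m handwheel '[{"x":0,"y":0,"z":0.04,"ax":0,"ay":0,"az":0,"hand":0},{"x":0,"y":0,"z":0.07,"ax":0,"ay":0,"az":0,"hand":0},{"x":0,"y":0,"z":0.09,"ax":0,"ay":0,"az":0,"hand":0},{"x":0,"y":0,"z":0.105,"ax":0,"ay":0,"az":0,"hand":0},{"x":0,"y":0,"z":0.105,"ax":0,"ay":0,"az":0,"hand":0}]'
```

```text
time_s: 19.1
tcp_pos: [0.542, -0.1667, 0.0947]
eef_rot: [3.142, 0.003, 3.141]
ft_force: [-2.5, 3.1, 22.0]
width: -0.001
finger_force: 10.1
```

Second bottom reached; ease up, and then down again (third).

```bash

python3 -m handwheel '[{"x":0,"y":0,"z":-0.05,"ax":0,"ay":0,"az":0,"hand":0},{"x":0,"y":0,"z":-0.13,"ax":0,"ay":0,"az":0,"hand":0},{"x":0,"y":0,"z":-0.22,"ax":0,"ay":0,"az":0,"hand":0},{"x":0,"y":0,"z":-0.31,"ax":0,"ay":0,"az":0,"hand":0},{"x":0,"y":0,"z":-0.4,"ax":0,"ay":0,"az":0,"hand":0}]'
python3 -m handwheel '[{"x":0,"y":0,"z":-0.09,"ax":0,"ay":0,"az":0,"hand":0},{"x":0,"y":0,"z":-0.18,"ax":0,"ay":0,"az":0,"hand":0},{"x":0,"y":0,"z":-0.27,"ax":0,"ay":0,"az":0,"hand":0},{"x":0,"y":0,"z":-0.36,"ax":0,"ay":0,"az":0,"hand":0},{"x":0,"y":0,"z":-0.45,"ax":0,"ay":0,"az":0,"hand":0}]'
python3 -m handwheel '[{"x":0,"y":0,"z":-0.09,"ax":0,"ay":0,"az":0,"hand":0},{"x":0,"y":0,"z":-0.18,"ax":0,"ay":0,"az":0,"hand":0},{"x":0,"y":0,"z":-0.27,"ax":0,"ay":0,"az":0,"hand":0},{"x":0,"y":0,"z":-0.36,"ax":0,"ay":0,"az":0,"hand":0},{"x":0,"y":0,"z":-0.42,"ax":0,"ay":0,"az":0,"hand":0}]'
python3 -m handwheel '[{"x":0,"y":0,"z":-0.06,"ax":0,"ay":0,"az":0,"hand":0},{"x":0,"y":0,"z":-0.12,"ax":0,"ay":0,"az":0,"hand":0},{"x":0,"y":0,"z":-0.18,"ax":0,"ay":0,"az":0,"hand":0},{"x":0,"y":0,"z":-0.24,"ax":0,"ay":0,"az":0,"hand":0},{"x":0,"y":0,"z":-0.3,"ax":0,"ay":0,"az":0,"hand":0}]'
python3 -m handwheel '[{"x":0,"y":0,"z":0,"ax":0,"ay":0,"az":0,"hand":0},{"x":0,"y":0,"z":0,"ax":0,"ay":0,"az":0,"hand":0},{"x":0,"y":0,"z":0,"ax":0,"ay":0,"az":0,"hand":0}]'
python3 - <<'E'
from h import *
S=snap("side","side5"); s=r.read_state();print(s["tcp_pos"],s["ft_force"])
A=cv2.imread("pics/side0.png")[:,:,::-1]; o=np.hstack([cv2.resize(i[190:320,260:390],(400,400),interpolation=2) for i in(A,S)]); cv2.imwrite("pics/c5.png",cv2.cvtColor(o,4))
E
```

```text
time_s: 19.6
tcp_pos: [0.5426, -0.1698, 0.1336]
eef_rot: [-3.136, 0.004, -3.141]
ft_force: [-0.0, -5.2, 8.4]
width: 0.0
finger_force: 4.2
time_s: 20.1
tcp_pos: [0.5406, -0.1657, 0.1771]
eef_rot: [3.139, -0.001, 3.141]
ft_force: [-0.5, 3.6, 4.7]
width: -0.001
finger_force: 2.3
time_s: 20.6
tcp_pos: [0.541, -0.1674, 0.2201]
eef_rot: [-3.141, 0.0, 3.141]
ft_force: [-0.4, 2.0, 1.4]
width: 0.001
finger_force: 1.1
time_s: 21.1
tcp_pos: [0.5411, -0.1678, 0.2497]
eef_rot: [-3.14, 0.0, 3.141]
ft_force: [-0.6, -0.1, 0.1]
width: -0.004
finger_force: 0.0
time_s: 21.4
tcp_pos: [0.5408, -0.1672, 0.249]
eef_rot: [3.141, -0.001, 3.141]
ft_force: [0.2, 0.7, -0.1]
width: -0.003
finger_force: 0.0
[ 0.54074183 -0.16718834  0.2489427 ] [0.17667955 0.12389882 0.78481027]
```

View pics/c5.png

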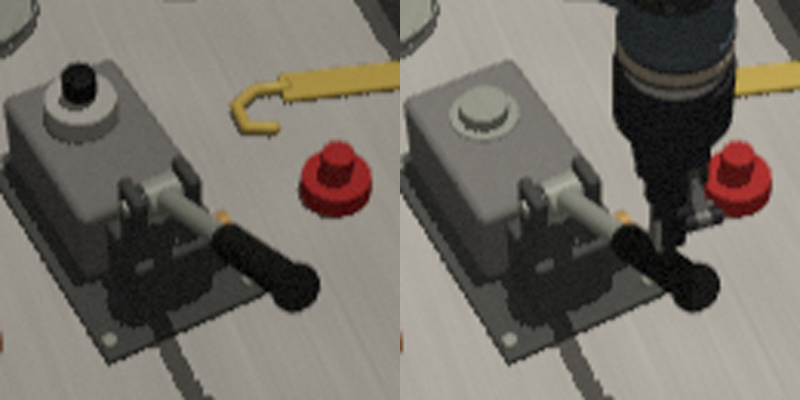

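Left/right comparison: the lever returned to the same pose as at the start (flange at crop (297,285) in both), so it returns fully. Third stroke and a spare fourth.

```bash

python3 -m handwheel '[{"x":0,"y":0,"z":0.06,"ax":0,"ay":0,"az":0,"hand":0},{"x":0,"y":0,"z":0.12,"ax":0,"ay":0,"az":0,"hand":0},{"x":0,"y":0,"z":0.2,"ax":0,"ay":0,"az":0,"hand":0},{"x":0,"y":0,"z":0.3,"ax":0,"ay":0,"az":0,"hand":0},{"x":0,"y":0,"z":0.4,"ax":0,"ay":0,"az":0,"hand":0}]'
python3 -m handwheel '[{"x":0,"y":0,"z":0.12,"ax":0,"ay":0,"az":0,"hand":0},{"x":0,"y":0,"z":0.24,"ax":0,"ay":0,"az":0,"hand":0},{"x":0,"y":0,"z":0.36,"ax":0,"ay":0,"az":0,"hand":0},{"x":0,"y":0,"z":0.48,"ax":0,"ay":0,"az":0,"hand":0},{"x":0,"y":0,"z":0.6,"ax":0,"ay":0,"az":0,"hand":0}]'
python3 -m handwheel '[{"x":0,"y":0,"z":0.1,"ax":0,"ay":0,"az":0,"hand":0},{"x":0,"y":0,"z":0.2,"ax":0,"ay":0,"az":0,"hand":0},{"x":0,"y":0,"z":0.3,"ax":0,"ay":0,"az":0,"hand":0},{"x":0,"y":0,"z":0.4,"ax":0,"ay":0,"az":0,"hand":0},{"x":0,"y":0,"z":0.46,"ax":0,"ay":0,"az":0,"hand":0}]'
python3 -m handwheel '[{"x":0,"y":0,"z":0.04,"ax":0,"ay":0,"az":0,"hand":0},{"x":0,"y":0,"z":0.07,"ax":0,"ay":0,"az":0,"hand":0},{"x":0,"y":0,"z":0.09,"ax":0,"ay":0,"az":0,"hand":0},{"x":0,"y":0,"z":0.11,"ax":0,"ay":0,"az":0,"hand":0},{"x":0,"y":0,"z":0.11,"ax":0,"ay":0,"az":0,"hand":0}]'
python3 -m handwheel '[{"x":0,"y":0,"z":-0.05,"ax":0,"ay":0,"az":0,"hand":0},{"x":0,"y":0,"z":-0.13,"ax":0,"ay":0,"az":0,"hand":0},{"x":0,"y":0,"z":-0.22,"ax":0,"ay":0,"az":0,"hand":0},{"x":0,"y":0,"z":-0.31,"ax":0,"ay":0,"az":0,"hand":0},{"x":0,"y":0,"z":-0.4,"ax":0,"ay":0,"az":0,"hand":0}]'
python3 -m handwheel '[{"x":0,"y":0,"z":-0.09,"ax":0,"ay":0,"az":0,"hand":0},{"x":0,"y":0,"z":-0.18,"ax":0,"ay":0,"az":0,"hand":0},{"x":0,"y":0,"z":-0.27,"ax":0,"ay":0,"az":0,"hand":0},{"x":0,"y":0,"z":-0.36,"ax":0,"ay":0,"az":0,"hand":0},{"x":0,"y":0,"z":-0.45,"ax":0,"ay":0,"az":0,"hand":0}]'
python3 -m handwheel '[{"x":0,"y":0,"z":-0.09,"ax":0,"ay":0,"az":0,"hand":0},{"x":0,"y":0,"z":-0.18,"ax":0,"ay":0,"az":0,"hand":0},{"x":0,"y":0,"z":-0.27,"ax":0,"ay":0,"az":0,"hand":0},{"x":0,"y":0,"z":-0.36,"ax":0,"ay":0,"az":0,"hand":0},{"x":0,"y":0,"z":-0.42,"ax":0,"ay":0,"az":0,"hand":0}]'
python3 -m handwheel '[{"x":0,"y":0,"z":-0.06,"ax":0,"ay":0,"az":0,"hand":0},{"x":0,"y":0,"z":-0.12,"ax":0,"ay":0,"az":0,"hand":0},{"x":0,"y":0,"z":-0.18,"ax":0,"ay":0,"az":0,"hand":0},{"x":0,"y":0,"z":-0.24,"ax":0,"ay":0,"az":0,"hand":0},{"x":0,"y":0,"z":-0.3,"ax":0,"ay":0,"az":0,"hand":0}]'
python3 -m handwheel '[{"x":0,"y":0,"z":0,"ax":0,"ay":0,"az":0,"hand":0},{"x":0,"y":0,"z":0,"ax":0,"ay":0,"az":0,"hand":0},{"x":0,"y":0,"z":0,"ax":0,"ay":0,"az":0,"hand":0}]'
```

```text
time_s: 21.95
tcp_pos: [0.5416, -0.1677, 0.209]
eef_rot: [-3.14, 0.002, 3.141]
ft_force: [1.1, -1.2, 4.7]
width: -0.0
finger_force: 2.1
time_s: 22.45
tcp_pos: [0.5424, -0.1692, 0.1496]
eef_rot: [-3.137, 0.004, -3.141]
ft_force: [0.1, -6.4, 9.3]
width: 0.001
finger_force: 4.5
time_s: 22.95
tcp_pos: [0.5422, -0.1682, 0.1037]
eef_rot: [-3.14, 0.003, 3.141]
ft_force: [-0.3, 0.5, 11.6]
width: 0.003
finger_force: 5.8
time_s: 23.45
tcp_pos: [0.542, -0.1668, 0.0947]
eef_rot: [3.142, 0.003, 3.141]
ft_force: [-1.5, 3.1, 22.4]
width: -0.002
finger_force: 10.0
time_s: 23.95
tcp_pos: [0.5426, -0.1699, 0.1337]
eef_rot: [-3.136, 0.004, -3.141]
ft_force: [-0.9, -5.0, 7.7]
width: 0.001
finger_force: 4.2
time_s: 24.45
tcp_pos: [0.5407, -0.1658, 0.1772]
eef_rot: [3.139, -0.001, 3.141]
ft_force: [0.7, 3.6, 3.9]
width: -0.0
finger_force: 2.3
time_s: 24.95
tcp_pos: [0.541, -0.1674, 0.22]
eef_rot: [-3.141, 0.0, 3.141]
ft_force: [-1.3, 2.0, 2.1]
width: -0.0
finger_force: 1.1
time_s: 25.45
tcp_pos: [0.5411, -0.1678, 0.2497]
eef_rot: [-3.14, 0.0, 3.141]
ft_force: [-0.2, -0.5, -0.5]
width: -0.003
finger_force: 0.0
time_s: 25.75
tcp_pos: [0.5408, -0.1672, 0.249]
eef_rot: [3.141, -0.001, 3.141]
ft_force: [0.6, 0.6, 0.6]
width: 0.0
finger_force: 0.0
```

Spare fourth stroke, then retreat upwards and check.

```bash

python3 -m handwheel '[{"x":0,"y":0,"z":0.06,"ax":0,"ay":0,"az":0,"hand":0},{"x":0,"y":0,"z":0.12,"ax":0,"ay":0,"az":0,"hand":0},{"x":0,"y":0,"z":0.2,"ax":0,"ay":0,"az":0,"hand":0},{"x":0,"y":0,"z":0.3,"ax":0,"ay":0,"az":0,"hand":0},{"x":0,"y":0,"z":0.4,"ax":0,"ay":0,"az":0,"hand":0}]'
python3 -m handwheel '[{"x":0,"y":0,"z":0.12,"ax":0,"ay":0,"az":0,"hand":0},{"x":0,"y":0,"z":0.24,"ax":0,"ay":0,"az":0,"hand":0},{"x":0,"y":0,"z":0.36,"ax":0,"ay":0,"az":0,"hand":0},{"x":0,"y":0,"z":0.48,"ax":0,"ay":0,"az":0,"hand":0},{"x":0,"y":0,"z":0.6,"ax":0,"ay":0,"az":0,"hand":0}]' >/dev/null
python3 -m handwheel '[{"x":0,"y":0,"z":0.1,"ax":0,"ay":0,"az":0,"hand":0},{"x":0,"y":0,"z":0.2,"ax":0,"ay":0,"az":0,"hand":0},{"x":0,"y":0,"z":0.3,"ax":0,"ay":0,"az":0,"hand":0},{"x":0,"y":0,"z":0.4,"ax":0,"ay":0,"az":0,"hand":0},{"x":0,"y":0,"z":0.46,"ax":0,"ay":0,"az":0,"hand":0}]' >/dev/null
python3 -m handwheel '[{"x":0,"y":0,"z":0.04,"ax":0,"ay":0,"az":0,"hand":0},{"x":0,"y":0,"z":0.07,"ax":0,"ay":0,"az":0,"hand":0},{"x":0,"y":0,"z":0.09,"ax":0,"ay":0,"az":0,"hand":0},{"x":0,"y":0,"z":0.12,"ax":0,"ay":0,"az":0,"hand":0},{"x":0,"y":0,"z":0.12,"ax":0,"ay":0,"az":0,"hand":0}]'
python3 -m handwheel '[{"x":0,"y":0,"z":-0.05,"ax":0,"ay":0,"az":0,"hand":0},{"x":0,"y":0,"z":-0.13,"ax":0,"ay":0,"az":0,"hand":0},{"x":0,"y":0,"z":-0.22,"ax":0,"ay":0,"az":0,"hand":0},{"x":0,"y":0,"z":-0.31,"ax":0,"ay":0,"az":0,"hand":0},{"x":0,"y":0,"z":-0.4,"ax":0,"ay":0,"az":0,"hand":0}]' >/dev/null
python3 -m handwheel '[{"x":0,"y":0,"z":-0.09,"ax":0,"ay":0,"az":0,"hand":0},{"x":0,"y":0,"z":-0.18,"ax":0,"ay":0,"az":0,"hand":0},{"x":0,"y":0,"z":-0.27,"ax":0,"ay":0,"az":0,"hand":0},{"x":0,"y":0,"z":-0.36,"ax":0,"ay":0,"az":0,"hand":0},{"x":0,"y":0,"z":-0.45,"ax":0,"ay":0,"az":0,"hand":0}]' >/dev/null
python3 -m handwheel '[{"x":0,"y":0,"z":-0.09,"ax":0,"ay":0,"az":0,"hand":0},{"x":0,"y":0,"z":-0.18,"ax":0,"ay":0,"az":0,"hand":0},{"x":0,"y":0,"z":-0.27,"ax":0,"ay":0,"az":0,"hand":0},{"x":0,"y":0,"z":-0.36,"ax":0,"ay":0,"az":0,"hand":0},{"x":0,"y":0,"z":-0.42,"ax":0,"ay":0,"az":0,"hand":0}]' 
python3 -m handwheel '[{"x":0,"y":0,"z":-0.06,"ax":0,"ay":0,"az":0,"hand":0},{"x":0,"y":0,"z":-0.12,"ax":0,"ay":0,"az":0,"hand":0},{"x":0,"y":0,"z":-0.18,"ax":0,"ay":0,"az":0,"hand":0},{"x":0,"y":0,"z":-0.24,"ax":0,"ay":0,"az":0,"hand":0},{"x":0,"y":0,"z":-0.3,"ax":0,"ay":0,"az":0,"hand":0}]'
python3 -m handwheel '[{"x":0,"y":0,"z":-0.2,"ax":0,"ay":0,"az":0,"hand":0},{"x":0,"y":0,"z":-0.4,"ax":0,"ay":0,"az":0,"hand":0},{"x":0,"y":0,"z":-0.6,"ax":0,"ay":0,"az":0,"hand":0},{"x":0,"y":0,"z":-0.8,"ax":0,"ay":0,"az":0,"hand":0},{"x":0,"y":0,"z":-0.8,"ax":0,"ay":0,"az":0,"hand":0}]'
python3 - <<'E'
from h import *
S=snap("side","side6")
E
```

```text
time_s: 26.25
tcp_pos: [0.5416, -0.1677, 0.209]
eef_rot: [-3.14, 0.002, 3.141]
ft_force: [1.1, -1.0, 4.6]
width: -0.004
finger_force: 2.1
time_s: 27.75
tcp_pos: [0.5421, -0.1668, 0.0945]
eef_rot: [-3.142, 0.003, 3.141]
ft_force: [-3.1, 4.0, 26.7]
width: 0.001
finger_force: 12.2
time_s: 29.25
tcp_pos: [0.541, -0.1674, 0.219]
eef_rot: [-3.141, 0.0, 3.141]
ft_force: [0.6, 2.3, 1.5]
width: -0.001
finger_force: 1.2
time_s: 29.75
tcp_pos: [0.5411, -0.1678, 0.2487]
eef_rot: [-3.14, 0.0, 3.141]
ft_force: [0.4, -0.3, -0.4]
width: 0.003
finger_force: 0.0
time_s: 30.25
tcp_pos: [0.5426, -0.1685, 0.3315]
eef_rot: [-3.137, 0.006, 3.141]
ft_force: [1.1, -0.4, 0.4]
width: 0.0
finger_force: 0.0
```

View pics/side6.png

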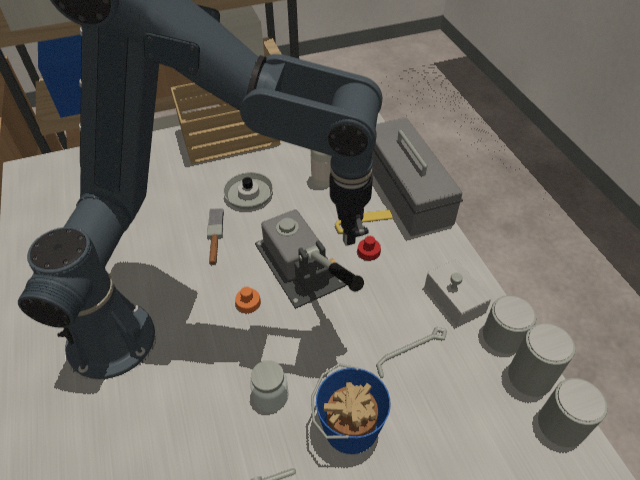

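The cap is in the dish at (248,187), the lever is up with its flange at (355,283), and everything else is in place with the arm clear.

```bash
python3 -c "
from rig import r
print(r.hand_in())"
```

```text
the job is handed in; nothing more can be done
None
```

The job is handed in (no verdict shown): the cap sits knob-up in the dish, the lever had four full strokes to the bottom stop, eased up each time, and is left up, and in the last picture nothing else has visibly moved, at about 30 s on the clock.

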